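Shut and lock the tool chest

TASK

The two small top drawers of the red tool chest have been left open. With the fingertips, push both drawers gently shut until they are fully home, without slamming them, and only then push the chrome lock button on the chest's front all the way in. Do not pick up, knock or shift anything else: the bearing parts stay lying in their drawers, and the bottle, tub, carton, bearing and wrench stay where they are.

Things in the scene. Friction and masses are not known exactly. Their poses are not given: they have to be found in the camera images.
- chest: Red steel bench-top tool chest, fixed, 330 wide x 240 deep x 198 high. Origin: middle of its front face's lower edge, on the bench. x: level, from the front face (x = 0) into the chest, the way drawers shut; y: along the front, to the left as one faces it; z up. Two small drawers side by side on top (fronts 121 wide); two wide ones below, shut, pulls 13 mm out of the face, highest at 116.
- left_drawer (a joint): How far the left top drawer stands out of the chest, m: 0 = fully home, up to 0.14. It slides level, takes about 3 N to move and stays where it is left.
- right_drawer (a joint): The same for the right top drawer.
- left_drawer_pull (a point): Middle of the outermost edge of the aluminium finger pull that runs along the top of the left drawer's front (117 wide, 12 high, standing 12 mm out of the drawer's front). Moves with the drawer. It lies 172 above the bench and 23 below the chest's top, 41.5 to the left of the chest's middle; home, it is at x = -12 mm in the chest's frame.
- right_drawer_pull (a point): The same for the right drawer; 91.5 to the right of the chest's middle.
- lock (a joint): How far the lock button is pushed in, m: 0 = out (unlocked), 0.012 = fully in. It takes about 5 N to move along the chest's +x and stays where it is left (no spring).
- lock_face (a point): Centre of the outer end of the chrome lock button: a level cylinder 18 in diameter on the left-hand post of the chest's front, 135 to the left of the chest's middle, 160 above the bench; its end stands 26 mm out of the front face when out and 14 mm when fully in. Its axis is the chest's x axis. Moves with the button.
- small_bearing: Small tapered roller bearing, 46 across x 16 high, lying loose on the floor of the left drawer (floor 128 above the bench, inside side walls up to 165). Origin: centre of its underside.
- bearing_cup: Plain steel bearing ring, 48 across x 15 high, lying loose on the floor of the right drawer. Origin: centre of its underside.
- oil_bottle: Blue squeeze bottle with black cap and spout, 82 across x 257 high, standing loose on the bench. Origin: centre of its underside.
- grease_tub: White and yellow grease tub with a red lid, 94 across x 82 high, loose on the bench. Origin: centre of its underside.
- hub_bearing: Large tapered roller bearing, 104 across x 34 high, lying on the bench. Origin: centre of its underside.
- bearing_carton: Blue and white carton, 130 x 130 x 75 high, on the bench. Origin: centre of its underside.
- wrench: Steel wrench 180 long lying on the rear half of the chest's top. Origin: middle of its underside.

How it is judged:
By the outcome, as a careful person would: the job done as asked, in the order asked, and still so for the second after the job is handed in, with the robot touching nothing.
It also fails if it takes over 56 s, if anything falls off the work surface, if the arm or the gripper's body presses on something with over 40 N, if the wrist force passes 120 N, or if a joint passes its speed limit or range.

ROBOT

A 6-joint arm with a two-finger parallel gripper is mounted at the origin on the work surface. World frame = base frame: x ahead of the robot, y to its left, z up, the work surface at z = 0. Lengths are in mm, angles in degrees, forces in N, time in s.
With the tool pointing down it reaches from about 350 to 800 mm from the base axis. Payload 7.3 kg.
Tool frame: the origin (TCP) lies where the fingers leave the gripper's body, on its centre line; the fingertips stand 73 mm ahead of it and the grasp point (between the pads) lies 54 mm ahead of it; y points along the fingers, x is the direction in which the jaws open and shut, and the axes are right-handed (so a half turn about y gives the same grasp; the last joint's range is limited). The gripper opens to 85 mm and grips with 20 to 120 N. Pads are 22 mm wide; open, the fingers measure 114 mm over their backs; the gripper's body (76 mm by 85 mm) begins 54 mm behind the grasp point. The pads swing forward as they close: fully open they stand 13 mm farther back than shut.
Start: joints at [61.135, 19.595, 87.324, -0, 73.075, -8.365], TCP at [183.846, 491.77, 303.922] pointing down, gripper open.
Joint ranges: [-145.02, 145.02], [-44.19, 115.74], [2.07, 154.8], [-57.11, 237.11], [16.16, 152.29], [-177.93, 177.93]. Speed limits (degrees/s): [147.25, 147.25, 180, 180, 180, 180].

INTERFACE

Orientations are given as a 3x3 rotation matrix whose columns are the frame's x, y, z axes.
In Python, from workcell import robot gives the robot as it stands. The module is installed in compiled form; this text tells all that it offers.
- The arm moves only by the tool play_rows, never from a script. Its arguments are lists of equal length, an entry for each row: "xyz": the shift along the tool's x, y, z in cm, a list of three; "spin": the turn about the tool's y in degrees; "claw": the opening, from 0 (shut) to 1 (fully open). In form: {"xyz": [[dx, dy, dz], ...], "spin": [spin, ...], "claw": [claw, ...]}. A call has 1 to 8 rows; each row is the pose to reach, as a shift and turn from the pose commanded when the call began, along the tool's axes at that moment; what a row does not reach only later rows make up. A row lasts 1/8 s, in which the tool goes at most 62.5 mm and 10.7 degrees, less where a joint would pass 70% of its speed; a pose out of reach is approached as far as the arm can. A call with a gripper value outside its range is refused whole. The fingers move at their own pace and stop on an object; "newtons" is the grip in N (left out, the last holds). Time passes only in rows, so rows that repeat a pose let the fingers close. It gives the time, the measured TCP pose, the force and the opening at its end, in the units of the state.
- robot.read_state(): the state, without advancing time (a new reading comes with each control period).
- robot.camera(name): name is "scene" or "top" or "wrist"; returns a dict with "pixels" (480x640x3 uint8, blue, green, red), "camera_matrix" (3x3 intrinsics, pixels), "world_from_camera" (4x4, takes a point from camera to world coordinates); the wrist camera has in their place "T_tool_cam" (4x4, takes a point from camera to tool coordinates, whose origin is the TCP and whose axes are the tool frame's). Camera axes: x right, y up, looking along -z (the intrinsics and any distortion apply to the point x, -y, -z); pixel columns grow to the right and rows downward; lengths in mm; the calibration is good to about 2 mm. A picture is of the moment at which its call begins: read the wrist's pose just before it. There is no depth.
- robot.close_job(): hands the job in, once; it reports no verdict.
Trained networks look in a picture, given as the dict that the camera call returned (one of the last four; its "shot" number tells which), for a name from the list of things; names that differ only in an ending like _2 or _b are one class to them, and where a whole thing is asked for, a point or a joint stands for the part that bears it (a point fixed in the world has none). Each returns a list of dicts, best first, with "p" (0 to 1); they miss things now and then, are a little off and sometimes report something else, mostly with a low value. They report only what shows in the picture. A call takes as long as a camera call.
- robot.find_in(picture, target): "box" ([centre column, centre row, width, height] in pixels, round what is visible of it).
The state is a dict: "clock": time; "joint_positions": joint angles; "dq": joint speeds; "tau": joint torques, N m; "tcp_pos": TCP position; "tcp_rot": TCP orientation; "contact_force": force on the tool from outside, world axes, zero at the start; "torque": the same for the moment, N m; "finger_gap": finger opening in mm.
Only numpy, scipy, OpenCV 4.12 (cv2) and the standard library are available. Lean on these libraries where they do the work, as an engineer would, in place of code of your own. Each camera call takes 0.05 s, during which the arm holds its last target.

## Working session

There is one attempt and no reset: what is moved stays moved. The work goes in short steps, Python scripts to look and compute and a tool call to move; the robot and the scene stay as the last step left them, time stands still between calls to the robot, and variables do not carry over. Pictures are saved under pics/ and viewed, and the job is handed in when it is done.

Besides the shell and the picture viewer there is one more tool, called after "Emit:" as a command line: name --pt "numbers of a row" for each row, then --argument value for the rest. play_rows: Moves the arm, as the interface text tells. Its arguments: {"type":"object","properties":{"xyz":{"type":"array","items":{"type":"array","items":{"type":"number"}}},"spin":{"type":"array","items":{"type":"number"}},"claw":{"type":"array","items":{"type":"number"}},"newtons":{"type":"number"}},"required":["xyz","spin","claw"]}

```bash
mkdir -p pics; ls; cat > h.py <<'E'
import numpy as np, cv2
from workcell import robot
def shot(n,f):
    p=robot.camera(n); cv2.imwrite('pics/'+f,p['pixels']); return p
E
python3 - <<'E'
from h import *
s=robot.read_state()
print(s)
for n in ['scene','top']:
    p=shot(n,n+'1.png'); print(n,p['camera_matrix'],p['world_from_camera'],[k for k in p])
    for t in ['chest','left_drawer','right_drawer','left_drawer_pull','lock','lock_face','right_drawer_pull','small_bearing','oil_bottle']:
        print(t,[(np.round(d['box']),round(d['p'],2)) for d in robot.find_in(p,t)[:2]])
E
```

```text
pics
{'clock': 0.0, 'joint_positions': array([ 6.11353208e+01,  1.96371601e+01,  8.73763191e+01, -1.24049679e-03,
        7.30732515e+01, -8.36635954e+00]), 'dq': array([ 0.01061945,  0.08074017, -0.00334077, -0.00222225, -0.0038231 ,
        0.0128381 ]), 'tau': array([-1.40003987e-03, -4.33666241e+01, -2.46010208e+01, -3.08464569e-04,
        7.59998424e-03,  9.45421448e-06]), 'tcp_pos': array([183.70306524, 491.51499561, 303.22485942]), 'tcp_rot': array([[ 3.50173458e-01, -7.12605108e-04, -9.36684601e-01],
       [ 9.36683670e-01, -1.33567138e-03,  3.50174126e-01],
       [-1.50063868e-03, -9.99998854e-01,  1.99768903e-04]]), 'contact_force': array([ 0.30185494,  0.47876549, -0.81843866]), 'torque': array([-0.00987208,  0.022518  , -0.03534953]), 'finger_gap': 85.13153759493096}
scene [[462.18841337   0.         317.59357229]
 [  0.         462.18841337 230.3425307 ]
 [  0.           0.           1.        ]] [[-5.35709380e-01  8.02616711e-01 -2.62339238e-01  2.75848145e+02]
 [-8.44400326e-01 -5.09891403e-01  1.64313255e-01  1.19832639e+02]
 [-1.88395757e-03  3.09543491e-01  9.508
[... 799 characters left out ...]
9811e-03 -7.22480179e+01]
 [-2.30113745e-03  6.85724605e-02  9.97643485e-01  1.06783595e+03]
 [ 0.00000000e+00  0.00000000e+00  0.00000000e+00  1.00000000e+00]] ['pixels', 'camera_matrix', 'world_from_camera', 'shot']
chest [(array([177., 185., 245., 215.]), 0.56)]
left_drawer [(array([224., 246.,  67.,  79.]), 0.8)]
right_drawer [(array([258., 180.,  84.,  81.]), 0.62)]
left_drawer_pull [(array([227., 244.,  73.,  74.]), 0.95)]
lock [(array([193., 283.,  13.,  12.]), 0.63)]
lock_face [(array([197., 283.,  15.,  12.]), 0.54)]
right_drawer_pull [(array([261., 181.,  79.,  78.]), 0.91)]
small_bearing [(array([209., 243.,  22.,  26.]), 0.77)]
oil_bottle [(array([412., 232.,  51.,  47.]), 0.82)]
```

View pics/scene1.png

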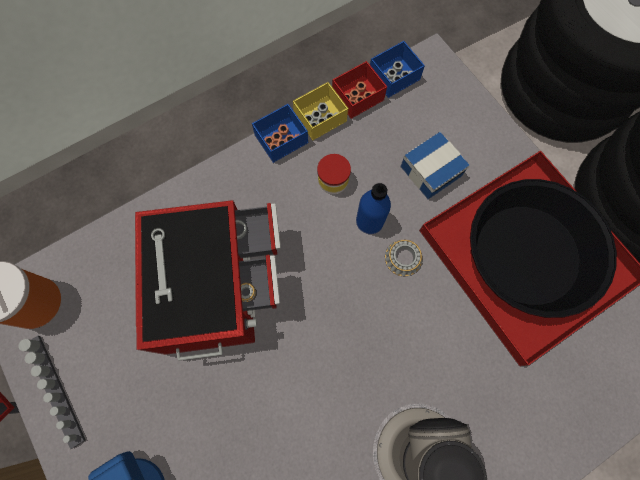

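View pics/top1.png

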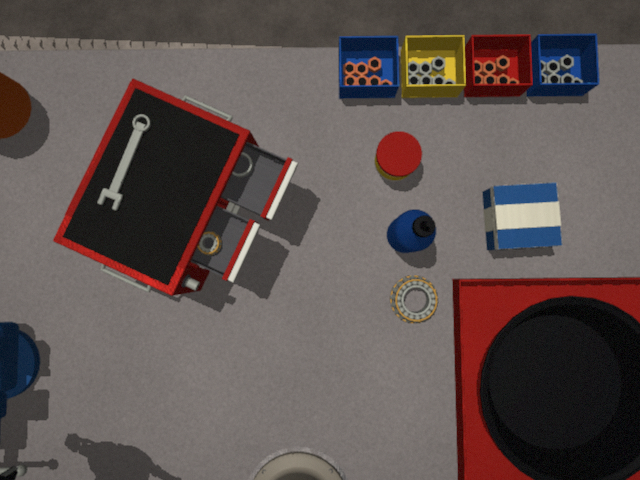

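```bash
cat >> h.py <<'E'
def ray(p,uv):
    T=np.array(p['world_from_camera']);K=np.array(p['camera_matrix'])
    d=np.array([(uv[0]-K[0,2])/K[0,0],-(uv[1]-K[1,2])/K[1,1],-1.])
    return T[:3,3],T[:3,:3]@d
def atz(p,uv,z):
    o,d=ray(p,uv); return o+d*(z-o[2])/d[2]
def proj(p,X):
    T=np.array(p['world_from_camera']);K=np.array(p['camera_matrix'])
    c=T[:3,:3].T@(np.array(X)-T[:3,3]); return np.array([K[0,2]+K[0,0]*c[0]/-c[2],K[1,2]+K[1,1]*c[1]/c[2]])
E
python3 - <<'E'
from h import *
for n,o in [('top',(40,60)),('scene',(120,180))]:
    p=shot(n,'x.png'); im=p['pixels'][o[1]:o[1]+250 if n=='top' else o[1]+190,o[0]:o[0]+270 if n=='top' else o[0]+190]
    s=2.9 if n=='scene' else 2.3
    im=cv2.resize(im,None,fx=s,fy=s,interpolation=cv2.INTER_CUBIC)
    cv2.imwrite(f'pics/{n}_z.png',im); print(im.shape)
p=robot.camera('top')
for c in [(135,80),(55,240),(180,293),(250,132)]: print(atz(p,c,198))
E
```

```text
(575, 621, 3)
(551, 551, 3)
[842.63493639 279.86928413 198.        ]
[550.68484307 417.81938679 198.        ]
[454.4030164  192.91441754 198.        ]
[743.81926622  69.18889482 198.        ]
```

View pics/top_z.png

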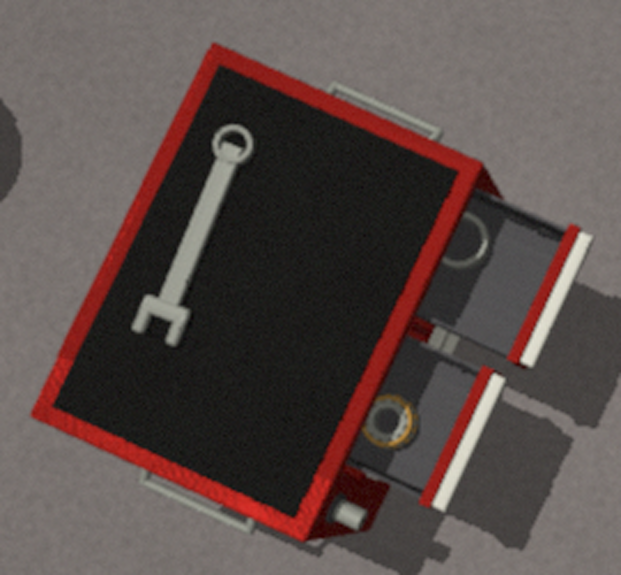

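View pics/scene_z.png

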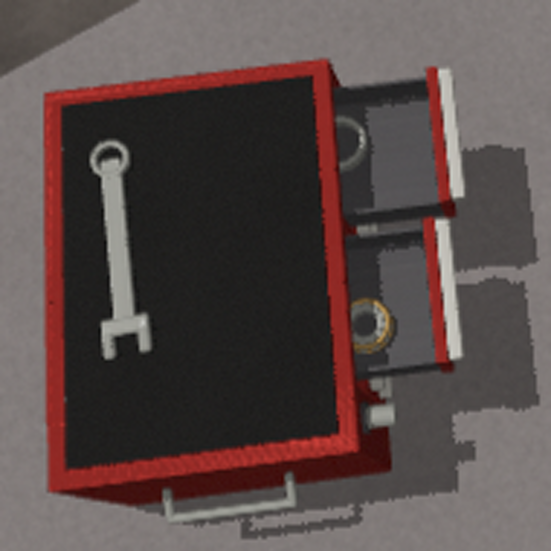

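```bash
cat > fit.py <<'E'
from h import *
from scipy.optimize import least_squares
t=robot.camera('top'); s=robot.camera('scene')
C=[(240,-165,198),(240,165,198),(0,165,198),(0,-165,198)]
zt=lambda a:(40+a[0]/2.3,60+a[1]/2.3)
zs=lambda a:(120+a[0]/2.9,180+a[1]/2.9)
T=[zt(a) for a in[(213,44),(33,415),(306,540),(484,163)]]
S=[zs(a) for a in[(45,93),(50,490),(358,452),(330,60)]]
def W(q,c):
    a=q[2];x=np.array([np.cos(a),np.sin(a)]);y=np.array([-x[1],x[0]])
    return np.array([*(q[:2]+x*c[0]+y*c[1]),c[2]])
f=lambda q:np.concatenate([proj(t,W(q,c))-u for c,u in zip(C,T)]+[proj(s,W(q,c))-u for c,u in zip(C,S)])
r=least_squares(f,[600,130,1.14]); q=r.x; print(q[:2],np.degrees(q[2]),np.round(r.fun.reshape(-1,2),1))
np.save('q.npy',q)
def chest(P):
    a=q[2];d=P[:2]-q[:2];return np.array([d@[np.cos(a),np.sin(a)],d@[-np.sin(a),np.cos(a)],P[2]])
# outer top edge of pulls z 178 ; ends
for nm,p,g,z,L in [('top',t,zt,178,[(592,235),(536,365),(504,376),(440,508)]),('scene',s,zs,178,[(450,70),(463,197),(447,220),(461,360)])]:
    print(nm,[np.round(chest(atz(p,g(a),z)),1) for a in L])
    print([np.round(proj(p,W(q,c)),1) for c in [(-26,135,160),(0,135,160)]])
for n,c in [('lock',(-26,135,160)),('rp',(-12,-91.5,172)),('lp',(-12,41.5,172))]:
    w=W(q,c);print(n,w,np.hypot(*w[:2]))
print(zt((335,520)),zt((366,518)),zs((393,415)))
E
python3 fit.py
```

```text
[596.19777212 136.40644578] 65.1174052293188 [[-0.2 -1.4]
 [-2.6  1.4]
 [-0.4  2.8]
 [ 0.8  0. ]
 [-0.3 -1.8]
 [-0.6  0.1]
 [ 1.5 -1.3]
 [ 0.  -2.4]]
top [array([ -97.4, -150.7,  178. ]), array([-100.4,  -36.8,  178. ]), array([-80.8, -18.3, 178. ]), array([-78.9,  97.6, 178. ])]
[array([198.9, 287.3]), array([186.2, 281.5])]
scene [array([ -97.9, -144.3,  178. ]), array([-97. , -30.4, 178. ]), array([-81.8, -12.5, 178. ]), array([-81.1, 104.1, 178. ])]
[array([257.5, 321.6]), array([246.3, 323.1])]
lock [462.78980253 169.62261127 160.        ] 492.895761370556
rp [674.15487556  87.02082011 172.        ] 679.7480558038898
lp [553.5010163  142.98193381 172.        ] 571.6705418724113
(185.6521739130435, 286.0869565217391) (199.13043478260872, 285.21739130434787) (255.51724137931035, 323.1034482758621)
```

Emit:
play_rows --pt "-1 0 -1.5" --pt "-4 0 -6" --pt "-8 0 -12" --pt "-12 0 -18" --pt "-16 0 -24" --pt "-20 0 -29.5" --pt "-23.5 0 -34" --pt "-25 0 -36" --spin '[3,13,23,33,43,53,63,73]' --claw '[0,0,0,0,0,0,0,0]' --newtons 40

```text
clock: 2.25
tcp_pos: [434.1, 128.5, 304.1]
tcp_rot: [[0.998, 0.001, 0.07], [-0.07, -0.0, 0.998], [0.001, -1.0, -0.0]]
contact_force: [1.3, 1.0, -0.0]
finger_gap: -0.3
```

```bash
cat > go.py <<'E'
import sys
from h import *
q=np.load('q.npy');a=q[2];s=robot.read_state()
X=np.array([np.cos(a),np.sin(a)]);Y=np.array([-X[1],X[0]])
P=s['tcp_pos'];R=s['tcp_rot'];d=P[:2]-q[:2]
print('t',s['clock'],'chest',np.round([d@X,d@Y,P[2]],1),'zyaw-chest',np.degrees(np.arctan2(R[1,2],R[0,2])-a),'F',np.round(s['contact_force'],1),'gap',s['finger_gap'],'j',np.round(s['joint_positions'],0))
if len(sys.argv)>3:
    x,y,z=map(float,sys.argv[1:4]); w=np.array([*(q[:2]+X*x+Y*y),z])-P
    print('shift cm',np.round(R.T@w/10,2))
E
python3 go.py -125 41.5 235
```

```text
t 2.25 chest [-75.4 143.7 304.1] zyaw-chest 20.857516457308716 F [ 1.3  1.  -0. ] gap -0.2845607164054529 j [ 7. 12. 98. -0. 70. 11.]
shift cm [ 7.78  6.92 -8.28]
```

Emit:
play_rows --pt "1 0 -1" --pt "4 0 -4" --pt "7 0 -7.5" --pt "7.8 0 -8.3" --pt "7.8 1.5 -8.3" --pt "7.8 4.5 -8.3" --pt "7.8 6.5 -8.3" --pt "7.8 6.9 -8.3" --spin '[4,14,20.9,20.9,20.9,20.9,20.9,20.9]' --claw '[0,0,0,0,0,0,0,0]'

```text
clock: 3.25
tcp_pos: [505.1, 44.0, 233.9]
tcp_rot: [[0.911, -0.003, 0.413], [-0.413, 0.0, 0.911], [-0.003, -1.0, -0.001]]
contact_force: [-0.2, 0.4, 0.4]
finger_gap: -0.2
```

```bash
python3 go.py -91 41.5 235; python3 - <<'E'
from h import *
p=shot('wrist','w1.png'); print(np.round(p['T_tool_cam'],2)); shot('top','top2.png')
E
```

```text
t 3.25 chest [-122.2   43.7  233.9] zyaw-chest 0.49024843153017444 F [-0.2  0.4  0.4] gap -0.22946098165444312 j [-4. 22. 96.  0. 62. 21.]
shift cm [ 0.25 -0.12  3.12]
[[  1.     0.    -0.     0.51]
 [ -0.     0.28  -0.96 -70.07]
 [ -0.     0.96   0.28  71.96]
 [  0.     0.     0.     1.  ]]
```

View pics/w1.png

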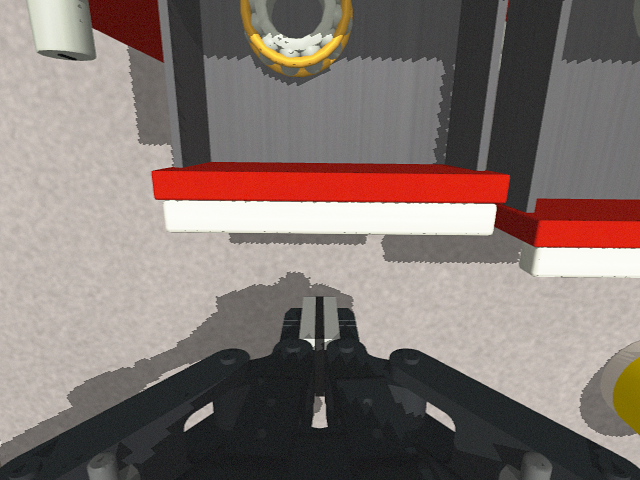

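View pics/top2.png

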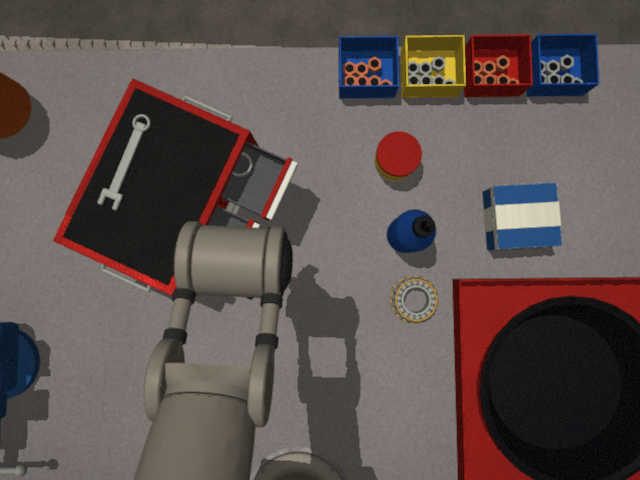

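Emit:
play_rows --pt "0 0 1" --pt "0 0 2" --pt "0 0 2.4" --pt "0 0 2.7" --pt "0 0 3.0" --pt "0 0 3.3" --pt "0 0 3.7" --pt "0 0 4.1" --spin '[0.3,0.5,0.5,0.5,0.5,0.5,0.5,0.5]' --claw '[0,0,0,0,0,0,0,0]'

```text
clock: 4.35
tcp_pos: [523.3, 81.4, 234.9]
tcp_rot: [[0.907, -0.0, 0.421], [-0.421, -0.0, 0.907], [-0.0, -1.0, -0.0]]
contact_force: [-1.3, -3.3, 1.3]
finger_gap: 0.4
```

```bash
python3 go.py -23 41.5 235; python3 - <<'E'
from h import *
p=shot('wrist','w2.png')
E
```

```text
t 4.35 chest [-80.6  43.  234.9] zyaw-chest -0.025071002159010695 F [-1.3 -3.3  1.3] gap 0.3690151751757684 j [ 1. 24. 93. -0. 64. 25.]
shift cm [ 0.15 -0.01  5.76]
```

View pics/w2.png

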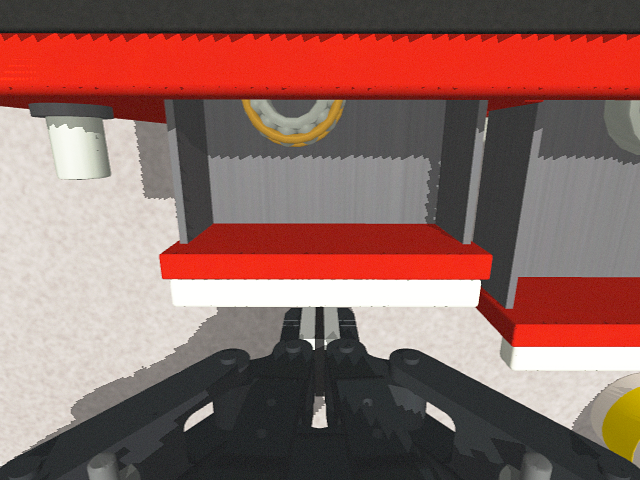

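Emit:
play_rows --pt "0 0 0.4" --pt "0 0 0.9" --pt "0 0 1.4" --pt "0 0 1.9" --pt "0 0 2.4" --pt "0 0 2.9" --pt "0 0 3.4" --pt "0 0 3.8" --spin '[0,0,0,0,0,0,0,0]' --claw '[0,0,0,0,0,0,0,0]'

```text
clock: 5.4
tcp_pos: [539.4, 116.0, 234.9]
tcp_rot: [[0.907, 0.0, 0.421], [-0.421, 0.0, 0.907], [0.0, -1.0, 0.0]]
contact_force: [0.1, -2.2, 0.4]
finger_gap: 0.0
```

Emit:
play_rows --pt "0 0 0.3" --pt "0 0 0.6" --pt "0 0 0.9" --pt "0 0 1.1" --pt "0 0 1.3" --pt "0 0 1.4" --pt "0 0 1.5" --pt "0 0 1.6" --spin '[0,0,0,0,0,0,0,0]' --claw '[0,0,0,0,0,0,0,0]'

```text
clock: 6.4
tcp_pos: [546.0, 130.2, 234.9]
tcp_rot: [[0.907, 0.0, 0.421], [-0.421, 0.0, 0.907], [0.0, -1.0, 0.0]]
contact_force: [0.8, -3.6, -0.1]
finger_gap: 0.2
```

```bash
python3 go.py -23 41.5 235; python3 - <<'E'
from h import *
p=shot('wrist','w3.png')
E
```

```text
t 6.4 chest [-26.7  43.  234.9] zyaw-chest -0.024396539723210896 F [ 0.8 -3.6 -0.1] gap 0.1863836267715806 j [ 6. 27. 87.  0. 66. 30.]
shift cm [ 0.15 -0.01  0.37]
```

View pics/w3.png

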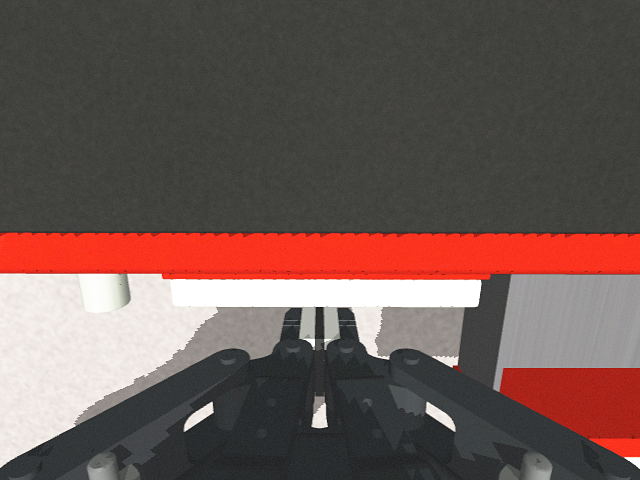

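Emit:
play_rows --pt "0 0 0.1" --pt "0 0 0.2" --pt "0 0 0.3" --pt "0 0 0.4" --pt "0 0 0.45" --spin '[0,0,0,0,0]' --claw '[0,0,0,0,0]'

```text
clock: 7.08
tcp_pos: [547.9, 134.4, 234.9]
tcp_rot: [[0.907, -0.0, 0.421], [-0.421, 0.0, 0.907], [-0.0, -1.0, 0.0]]
contact_force: [0.7, -3.0, 0.2]
finger_gap: 0.3
```

Emit:
play_rows --pt "0 0 0.05" --pt "0 0 0.1" --pt "0 0 0.1" --spin '[0,0,0]' --claw '[0,0,0]'

```text
clock: 7.45
tcp_pos: [548.3, 135.3, 234.9]
tcp_rot: [[0.907, 0.0, 0.421], [-0.421, 0.0, 0.907], [0.0, -1.0, 0.0]]
contact_force: [-0.5, -2.0, -0.1]
finger_gap: 0.0
```

```bash
python3 go.py -23 41.5 235
```

```text
t 7.45 chest [-21.1  43.  234.9] zyaw-chest -0.014262410447268267 F [-0.5 -2.  -0.1] gap 0.005406727544620659 j [ 6. 27. 87.  0. 66. 31.]
shift cm [ 0.15 -0.01 -0.19]
```

Emit:
play_rows --pt "0 0 0.05" --pt "0 0 0.1" --pt "0 0 0.15" --pt "0 0 0.15" --spin '[0,0,0,0]' --claw '[0,0,0,0]'

```text
clock: 7.95
tcp_pos: [548.9, 136.7, 234.9]
tcp_rot: [[0.907, 0.0, 0.421], [-0.421, 0.0, 0.907], [-0.0, -1.0, 0.0]]
contact_force: [-0.3, -2.4, -0.2]
finger_gap: -0.2
```

Emit:
play_rows --pt "0 0 0.05" --pt "0 0 0.1" --pt "0 0 0.1" --spin '[0,0,0]' --claw '[0,0,0]'

```text
clock: 8.32
tcp_pos: [549.1, 137.1, 234.9]
tcp_rot: [[0.907, -0.001, 0.421], [-0.421, -0.001, 0.907], [-0.0, -1.0, -0.001]]
contact_force: [-1.2, -5.4, 1.9]
finger_gap: -0.1
```

```bash
python3 go.py -23 41.5 235;  python3 - <<'E'
from h import *
p=shot('wrist','w4.png')
E
```

```text
t 8.325 chest [-19.2  43.  234.9] zyaw-chest -0.01764793540620291 F [-1.2 -5.4  1.9] gap -0.12611863980622298 j [ 6. 27. 87. -0. 66. 31.]
shift cm [ 0.15 -0.01 -0.38]
```

View pics/w4.png

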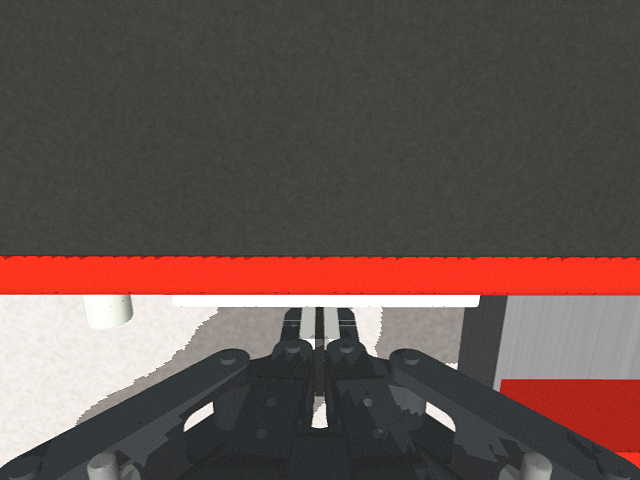

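Force is rising and travel stalling; press a little more to confirm the stop.

Emit:
play_rows --pt "0 0 0.05" --pt "0 0 0.1" --pt "0 0 0.1" --spin '[0,0,0]' --claw '[0,0,0]'

```text
clock: 8.75
tcp_pos: [549.2, 137.2, 234.9]
tcp_rot: [[0.907, -0.002, 0.421], [-0.421, -0.002, 0.907], [-0.001, -1.0, -0.003]]
contact_force: [-3.5, -8.6, 2.8]
finger_gap: -0.1
```

Emit:
play_rows --pt "0 0 0.05" --pt "0 0 0.1" --pt "0 0 0.1" --spin '[0,0,0]' --claw '[0,0,0]'

```text
clock: 9.12
tcp_pos: [549.3, 137.3, 234.9]
tcp_rot: [[0.907, -0.003, 0.421], [-0.421, -0.004, 0.907], [-0.001, -1.0, -0.005]]
contact_force: [-5.0, -12.1, 4.3]
finger_gap: -0.1
```

```bash
python3 go.py -130 -91.5 235
```

```text
t 9.125 chest [-18.9  42.9 234.9] zyaw-chest -0.02806561314695574 F [ -5.  -12.1   4.3] gap -0.10749200547746807 j [ 6. 27. 86. -0. 66. 31.]
shift cm [ 13.45   0.03 -11.1 ]
```

Emit:
play_rows --pt "0 0 -1" --pt "0 0 -4" --pt "0 0 -8" --pt "0 0 -11" --pt "2 0 -11.4" --pt "6 0 -11.4" --pt "10 0 -11.4" --pt "12.5 0 -11.4" --spin '[0,0,0,0,0,0,0,0]' --claw '[0,0,0,0,0,0,0,0]'

```text
clock: 10.12
tcp_pos: [616.9, -17.1, 234.7]
tcp_rot: [[0.907, 0.001, 0.421], [-0.421, 0.001, 0.907], [0.0, -1.0, 0.002]]
contact_force: [-0.9, 0.2, 0.9]
finger_gap: -0.2
```

```bash
python3 go.py -105 -91.5 235;  python3 - <<'E'
from h import *
p=shot('wrist','w5.png')
E
```

```text
t 10.125 chest [-130.6  -83.4  234.7] zyaw-chest -0.04308255930398432 F [-0.9  0.2  0.9] gap -0.175318621918137 j [-9. 32. 78.  0. 70. 16.]
shift cm [ 0.81 -0.03  2.56]
```

View pics/w5.png

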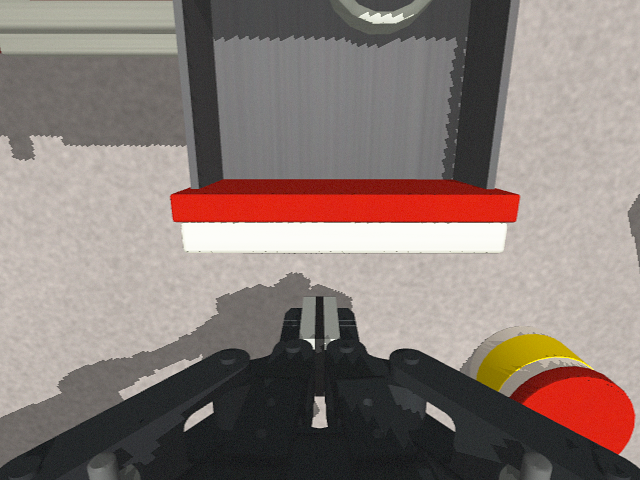

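Emit:
play_rows --pt "0.4 0 0.8" --pt "0.8 0 1.5" --pt "0.8 0 1.9" --pt "0.8 0 2.2" --pt "0.8 0 2.5" --pt "0.8 0 2.8" --pt "0.8 0 3.2" --pt "0.8 0 3.6" --spin '[0,0,0,0,0,0,0,0]' --claw '[0,0,0,0,0,0,0,0]'

```text
clock: 11.18
tcp_pos: [637.9, 12.8, 234.9]
tcp_rot: [[0.907, -0.0, 0.421], [-0.421, 0.0, 0.907], [-0.0, -1.0, -0.0]]
contact_force: [-2.1, -2.3, 1.3]
finger_gap: -0.1
```

Emit:
play_rows --pt "0 0 0.5" --pt "0 0 1.0" --pt "0 0 1.5" --pt "0 0 2.0" --pt "0 0 2.5" --pt "0 0 3.0" --pt "0 0 3.5" --pt "0 0 3.9" --spin '[0,0,0,0,0,0,0,0]' --claw '[0,0,0,0,0,0,0,0]'

```text
clock: 12.18
tcp_pos: [654.5, 48.2, 234.8]
tcp_rot: [[0.907, 0.0, 0.421], [-0.421, 0.0, 0.907], [-0.0, -1.0, 0.0]]
contact_force: [-2.9, -1.3, 0.6]
finger_gap: 0.1
```

```bash
python3 go.py -19 -91.5 235;  python3 - <<'E'
from h import *
p=shot('wrist','w6.png')
E
```

```text
t 12.175 chest [-55.4 -90.  234.8] zyaw-chest -0.012075455596517895 F [-2.9 -1.3  0.6] gap 0.1360728361606307 j [-2. 37. 70.  0. 73. 22.]
shift cm [ 0.15 -0.02  3.64]
```

View pics/w6.png

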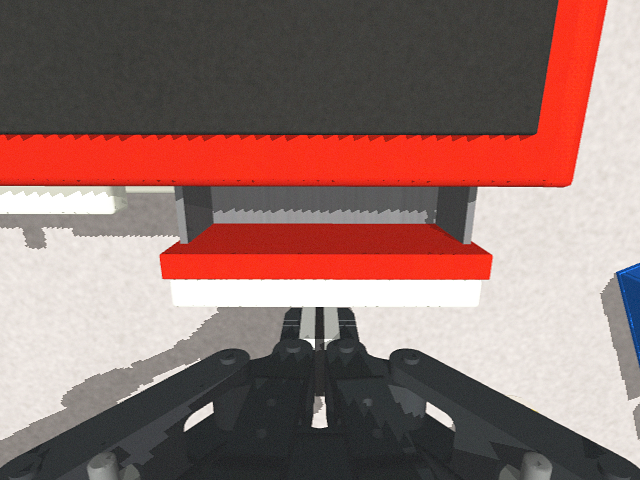

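Emit:
play_rows --pt "0 0 0.4" --pt "0 0 0.8" --pt "0 0 1.2" --pt "0 0 1.6" --pt "0 0 2.0" --pt "0 0 2.4" --pt "0 0 2.7" --pt "0 0 2.9" --spin '[0,0,0,0,0,0,0,0]' --claw '[0,0,0,0,0,0,0,0]'

```text
clock: 13.22
tcp_pos: [666.8, 74.4, 234.9]
tcp_rot: [[0.907, 0.0, 0.421], [-0.421, -0.0, 0.907], [0.0, -1.0, 0.0]]
contact_force: [-0.8, -2.6, -1.0]
finger_gap: 0.2
```

Emit:
play_rows --pt "0 0 0.1" --pt "0 0 0.2" --pt "0 0 0.3" --pt "0 0 0.4" --pt "0 0 0.45" --pt "0 0 0.5" --pt "0 0 0.55" --pt "0 0 0.6" --spin '[0,0,0,0,0,0,0,0]' --claw '[0,0,0,0,0,0,0,0]'

```text
clock: 14.22
tcp_pos: [669.2, 79.7, 234.9]
tcp_rot: [[0.907, 0.0, 0.421], [-0.421, 0.0, 0.907], [0.0, -1.0, 0.0]]
contact_force: [0.1, -2.2, -1.8]
finger_gap: -0.1
```

```bash
python3 go.py -19 -91.5 235
```

```text
t 14.225 chest [-20.8 -90.1 234.9] zyaw-chest -0.01909499856897472 F [ 0.1 -2.2 -1.8] gap -0.11887241337474698 j [ 0. 38. 67.  0. 75. 25.]
shift cm [ 0.14 -0.01  0.18]
```

Emit:
play_rows --pt "0 0 0.05" --pt "0 0 0.1" --pt "0 0 0.15" --pt "0 0 0.2" --pt "0 0 0.25" --pt "0 0 0.3" --spin '[0,0,0,0,0,0]' --claw '[0,0,0,0,0,0]'

```text
clock: 14.98
tcp_pos: [669.8, 81.0, 234.9]
tcp_rot: [[0.907, -0.002, 0.422], [-0.422, -0.002, 0.907], [-0.001, -1.0, -0.003]]
contact_force: [-4.0, -9.8, 1.6]
finger_gap: 0.1
```

Emit:
play_rows --pt "0 0 0.05" --pt "0 0 0.1" --pt "0 0 0.15" --spin '[0,0,0]' --claw '[0,0,0]'

```text
clock: 15.35
tcp_pos: [669.9, 81.2, 235.0]
tcp_rot: [[0.907, -0.004, 0.422], [-0.422, -0.004, 0.907], [-0.001, -1.0, -0.006]]
contact_force: [-6.9, -12.9, 1.7]
finger_gap: -0.0
```

```bash
python3 go.py -60 135 235;  python3 - <<'E'
from h import *
p=shot('wrist','w7.png')
E
```

```text
t 15.35 chest [-19.1 -90.1 235. ] zyaw-chest -0.07706154120131675 F [ -6.9 -12.9   1.7] gap -0.03219034863772088 j [ 0. 39. 66. -0. 75. 26.]
shift cm [-22.51   0.05  -4.12]
```

View pics/w7.png

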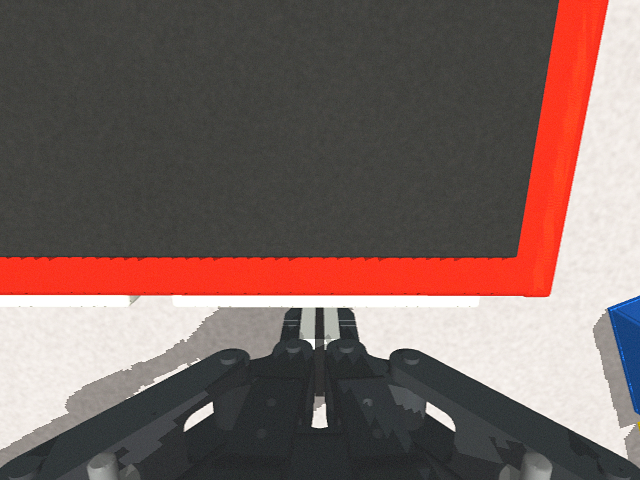

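Emit:
play_rows --pt "0 0 -1" --pt "0 0 -3" --pt "0 0 -5" --pt "-2 0 -5.5" --pt "-6 0 -5.5" --pt "-11 0 -5.5" --pt "-16 0 -5.5" --pt "-20 0 -5.5" --spin '[0,0,0,0,0,0,0,0]' --claw '[0,0,0,0,0,0,0,0]'

```text
clock: 16.4
tcp_pos: [464.3, 118.0, 235.2]
tcp_rot: [[0.907, 0.0, 0.421], [-0.421, 0.001, 0.907], [0.0, -1.0, 0.001]]
contact_force: [0.7, 0.8, -0.4]
finger_gap: 0.0
```

Emit:
play_rows --pt "-1.5 0.3 0" --pt "-2.4 0.7 0" --pt "-2.5 1 0" --pt "-2.5 1 0" --spin '[0,0,0,0]' --claw '[0,0,0,0]'

```text
clock: 16.9
tcp_pos: [444.5, 128.2, 224.5]
tcp_rot: [[0.907, -0.0, 0.422], [-0.422, -0.0, 0.907], [-0.0, -1.0, -0.0]]
contact_force: [-0.3, 0.7, 0.8]
finger_gap: 0.1
```

```bash
python3 go.py -33 135 225;  python3 - <<'E'
from h import *
p=shot('wrist','w8.png')
E
```

```text
t 16.9 chest [-71.3 134.2 224.5] zyaw-chest -0.054808399494907345 F [-0.3  0.7  0.8] gap 0.09588600413716733 j [  7.  18. 103.  -0.  58.  32.]
shift cm [-0.09 -0.05  3.83]
```

View pics/w8.png

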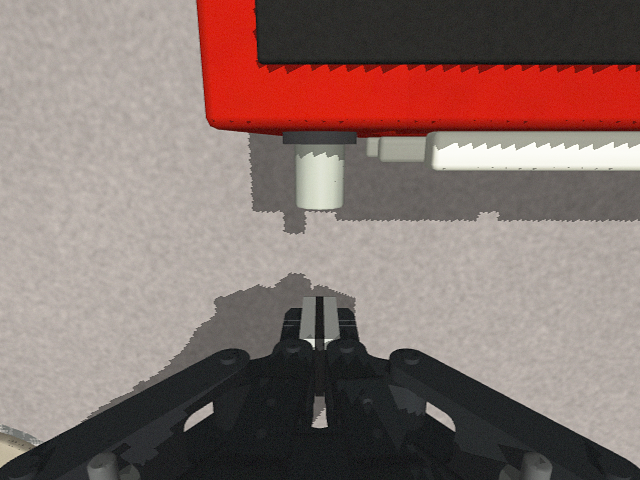

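Emit:
play_rows --pt "0 0 0.8" --pt "0 0 2.0" --pt "0 0 3.0" --pt "0 0 3.5" --pt "0 0 3.7" --pt "0 0 3.9" --pt "0 0 4.1" --pt "0 0 4.3" --spin '[0,0,0,0,0,0,0,0]' --claw '[0,0,0,0,0,0,0,0]'

```text
clock: 17.95
tcp_pos: [461.6, 167.3, 224.8]
tcp_rot: [[0.907, -0.001, 0.421], [-0.421, -0.001, 0.907], [-0.0, -1.0, -0.001]]
contact_force: [-3.0, -3.4, 0.7]
finger_gap: 0.1
```

Emit:
play_rows --pt "0 0 0.15" --pt "0 0 0.3" --pt "0 0 0.4" --pt "0 0 0.5" --pt "0 0 0.6" --pt "0 0 0.7" --spin '[0,0,0,0,0,0]' --claw '[0,0,0,0,0,0]'

```text
clock: 18.7
tcp_pos: [464.8, 174.0, 224.8]
tcp_rot: [[0.907, -0.0, 0.421], [-0.421, 0.0, 0.907], [-0.0, -1.0, -0.0]]
contact_force: [-2.9, -3.6, 0.3]
finger_gap: -0.4
```

```bash
python3 go.py -21 135 225
```

```text
t 18.7 chest [-21.2 135.1 224.8] zyaw-chest -0.017830043383026364 F [-2.9 -3.6  0.3] gap -0.37225512334114974 j [12. 21. 98.  0. 60. 37.]
shift cm [ 0.01 -0.02  0.02]
```

Emit:
play_rows --pt "0 0 0.05" --pt "0 0 0.1" --pt "0 0 0.15" --pt "0 0 0.2" --pt "0 0 0.2" --spin '[0,0,0,0,0]' --claw '[0,0,0,0,0]'

```text
clock: 19.32
tcp_pos: [464.9, 174.4, 224.8]
tcp_rot: [[0.907, -0.002, 0.421], [-0.421, -0.003, 0.907], [-0.001, -1.0, -0.004]]
contact_force: [-5.9, -10.8, 2.8]
finger_gap: 0.4
```

Emit:
play_rows --pt "0 0 0.05" --pt "0 0 0.1" --pt "0 0 0.15" --pt "0 0 0.15" --spin '[0,0,0,0]' --claw '[0,0,0,0]'

```text
clock: 19.82
tcp_pos: [465.1, 174.6, 224.8]
tcp_rot: [[0.907, -0.004, 0.421], [-0.421, -0.006, 0.907], [-0.001, -1.0, -0.007]]
contact_force: [-6.6, -17.7, 5.9]
finger_gap: 0.0
```

```bash
python3 go.py -21 135 225;  python3 - <<'E'
from h import *
p=shot('wrist','w9.png')
E
```

```text
t 19.825 chest [-20.5 135.  224.8] zyaw-chest 0.006552804998203238 F [ -6.6 -17.7   5.9] gap 0.021808368443143874 j [12. 21. 98. -0. 61. 37.]
shift cm [ 0.   -0.02 -0.05]
```

View pics/w9.png

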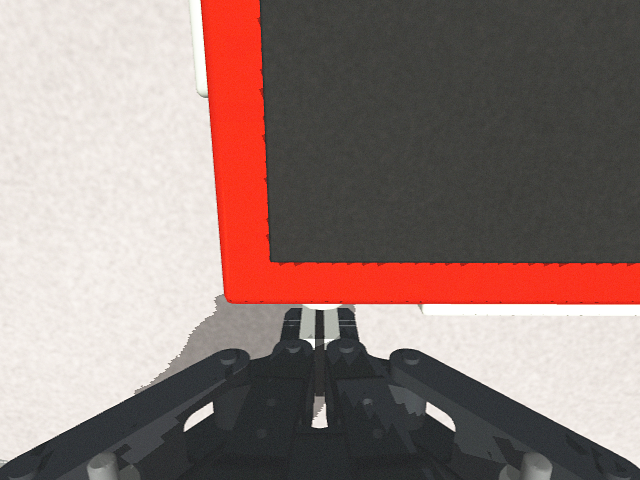

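Emit:
play_rows --pt "0 0 -0.5" --pt "0 0 -2" --pt "0 0 -4" --pt "0 0 -6" --pt "0 -1 -8" --pt "0 -4 -10" --pt "0 -7 -12" --pt "0 -8 -12" --spin '[0,0,0,0,0,0,0,0]' --claw '[0,0,0,0,0,0,0,0]'

```text
clock: 20.88
tcp_pos: [415.6, 67.0, 306.4]
tcp_rot: [[0.906, 0.003, 0.423], [-0.423, 0.0, 0.906], [0.003, -1.0, 0.001]]
contact_force: [0.0, 0.7, 0.2]
finger_gap: 0.1
```

```bash
python3 go.py; python3 - <<'E'
from h import *
p=shot('wrist','w10.png');p=shot('scene','s10.png');p=shot('top','t10.png')
E
```

```text
t 20.875 chest [-139.   134.6  306.4] zyaw-chest -0.15758627932138777 F [0.  0.7 0.2] gap 0.07020808800552243 j [ -1.   8. 102.   0.  69.  24.]
```

View pics/w10.png

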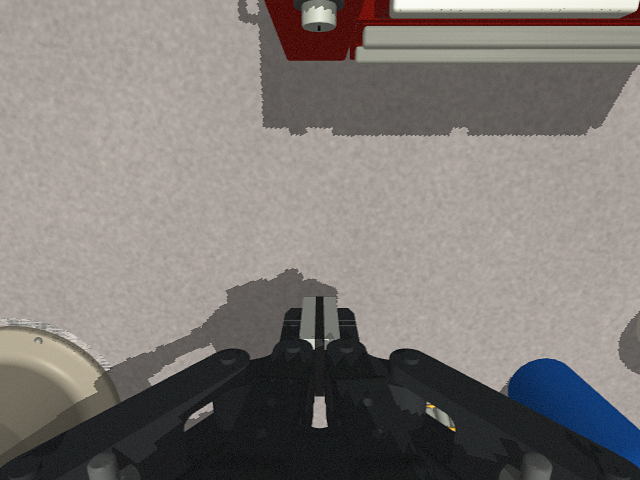

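View pics/s10.png

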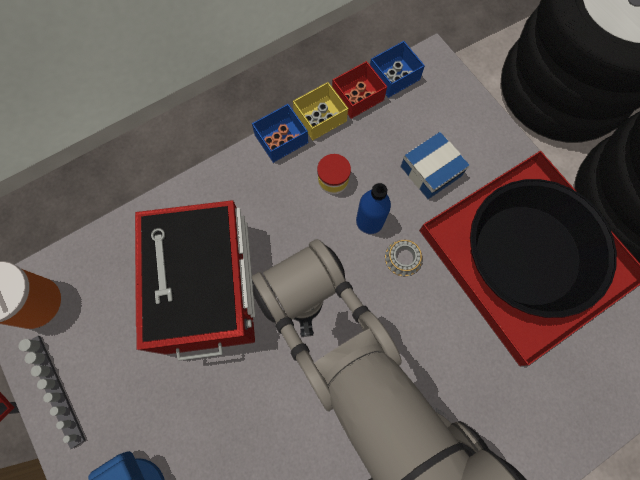

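View pics/t10.png

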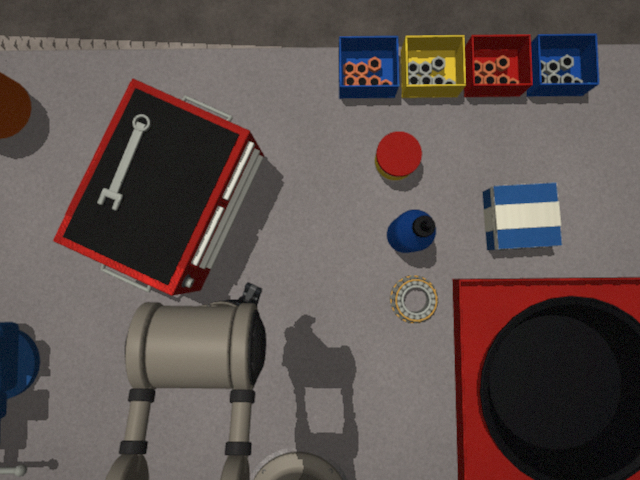

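```bash
python3 -c "
from workcell import robot
print(robot.close_job())"
```

```text
the job is handed in; nothing more can be done
None
```

I pushed the left drawer shut, then the right one, and only then pushed the lock button in. The fingers stayed closed throughout, and I handed the job in at about 21 s.

- **Drawers:** each was slowed to about 4–8 mm/s near the end. Both stopped at the same point, TCP x about -19 mm in the chest's frame. There the force rose from about 3 N to 13–15 N with almost no further movement.
- **Lock button:** it stopped at TCP x about -20.7 mm, with the force rising from about 5 N to about 20 N. That is 1.7 mm short of the drawers' stop, against the 2 mm expected if all three are fully home.
- **Pictures:** the last top and scene views show both drawers flush. The last top and wrist views show the button in. The wrench, bottle, tub, carton and large bearing look unmoved. The arm had backed off and was touching nothing.
- **Not checked:** I couldn't see the bearing parts once the drawers were shut. In the earlier views of the open drawers they were lying flat.
- **Disagreement:** I expected contact about 11 mm ahead of the finger centre, but it came at about 7 mm. The offset was the same for both drawers and the button, so it didn't affect the result.

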